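# Unclamp a flanged shaft with the key and show it to the inspection camera

### The arm

A 6-joint arm with a two-finger parallel gripper is mounted at the origin on the work surface. World frame = base frame: x ahead of the robot, y to its left, z up, the work surface at z = 0. Lengths are in m, angles in degrees, forces in N, time in s.
With the tool pointing down it reaches from about 0.35 to 0.875 m from the base axis. Payload 4.2 kg.
Tool frame: the origin (TCP) lies midway between the tips of the shut fingers; the grasp point (between the pads) lies 19 mm behind it; z points along the fingers, y is the line along which they close (so a half turn about z gives the same grasp; the last joint's range is limited). The gripper opens to 87 mm and grips with 3 to 60 N. Pads are 19 mm wide; open, the fingers measure 117 mm over their backs; the gripper's body (75 mm by 190 mm) begins 51 mm behind the grasp point.
Start: joints at [-60.699, 22.042, 0.453, 0, -68.411, -14.817], TCP at [0.156, -0.605, 0.223] pointing down, gripper open.
Joint ranges: [-179.83, 179.83], [-69.29, 118.12], [-61.27, 80.66], [-181.25, 117.63], [-171.15, -9.14], [-177.46, 177.46]. Speed limits (degrees/s): [159.86, 159.86, 180, 180, 180, 180].

### API

Orientations are given as a 3x3 rotation matrix whose columns are the frame's x, y, z axes.
In Python, from station import sensors, eyes, workorder gives the robot as it stands.
- The arm moves only by the shell command python3 -m handwheel 'ROWS'. ROWS is a JSON list of rows, 1 to 8 of them, each of 7 numbers: the opening from 0.0 (shut) to 1.0 (fully open), then dx, dy, dz in m, then a rotation vector rx, ry, rz in degrees; each row is the pose to reach, as a shift and turn from the pose commanded when the command began, along the tool's axes at that moment; what a row does not reach only later rows make up. A row lasts 1/10 s, in which the tool goes at most 0.05 m and 8.59 degrees, less where a joint would pass 70% of its speed; a pose out of reach is approached as far as the arm can. The fingers move at their own pace and stop on an object; the grip force is fixed at half the most. Time passes only in rows, so rows that do not move let the fingers close. It prints the time, the measured TCP pose, the force, the opening and the grip force at its end.
- sensors.sense(): the state, without advancing time (a new reading comes with each control period).
- eyes.capture(name): name is "side" or "top" or "wrist"; returns a dict with "pixels" (420x560x3 uint8, red, green, blue), "z_map" (420x560 float32, m along the optical axis (not along the pixel's ray), 0 where there is no reading), "K" (3x3 intrinsics, pixels), "world_from_camera" (4x4, takes a point from camera to world coordinates). Camera axes: x right, y up, looking along -z (the intrinsics and any distortion apply to the point x, -y, -z); pixel columns grow to the right and rows downward; lengths in m; the calibration is good to about 2 mm. The wrist camera is an equidistant fisheye: a pixel r from the principal point sees the ray r / f radians off the axis. A picture is of the moment at which its call begins.
- workorder.finish_job(): hands the job in; it is judged then, once.
The state is a dict: "time_s": time; "joints": joint angles; "joint_velocities": joint speeds; "effort": joint torques, N m; "tcp_pos": TCP position; "ee_rot": TCP orientation; "wrist_force": force on the tool from outside, world axes, zero at the start; "moment": the same for the moment, N m; "gripper_width": opening from 0.0 (shut) to 1.0 (fully open); "gripper_force": force on a finger pad.
Only numpy, scipy, OpenCV 4.12 (cv2) and the standard library are available. Lean on these libraries where they do the work, as an engineer would, in place of code of your own. Each camera call takes 0.05 s, during which the arm holds its last target. There are 200 camera calls.

### The job

The flanged shaft is locked in the bench fixture: take the square-ended key from its wooden stand, push it right down into the square socket of the clamp, until its collar meets the hub, and turn it clockwise (seen from above) about 80 degrees, so that the clamp arm swings right clear of the shaft, then leave the key standing in the socket. Lift the shaft out and hold it still in the air in front of the inspection camera, its spigot end (the lower end, which sat in the bore) squarely facing the lens, centred on it and 100 mm away from it. Finish while still holding it there; do not bump the camera or disturb the other things on the bench.

Things in the scene. Friction and masses are not known exactly. Their poses are not given: they have to be found in the camera images.
- fixture: Fixed steel fixture, base plate 90 (x) by 200 (y) by 15 mm; origin at the centre of its underside, on the bench; z up. At its +y end (x 0, y +50 mm) a 60 mm square pedestal, top 40 mm above the bench, whose vertical bore holds the shaft. At its -y end (x 0, y -50 mm) the key-driven clamp.
- socket (a point): Centre of the mouth of the clamp's key socket, on its turning axis, 61 mm above the bench: a 21 mm square hole, 27 mm deep, chamfers 2 mm, in a 44 mm square aluminium hub, sides parallel. Axes turn with the clamp: z up, +y along the clamp arm (14 mm wide, 8 thick, top flush with the hub, tip 82 mm from the axis), which at first lies 3 mm above the shaft's flange and blocks it.
- clamp (a joint): Turning of the clamp in rad: 0 to about 0.1 at the start (arm over the flange), growing clockwise seen from above, stop at 1.4. Stays where it is left (friction torque 0.06 N m).
- key: Loose key, 90 g, upright in its stand; origin at its bottom tip, z up. From the bottom: steel cone nose, 5 to 18 mm across, to 11 mm; 18 mm square shank to 25 mm; round collar 31 mm across to 30 mm; flat black paddle grip 30 to 72 mm, 12 mm thick (key x), 38 mm wide (key y). Shank sides parallel to the paddle's; it fits the socket in any of four quarter turns, about 0.18 rad of play each way.
- keystand: Fixed wooden block, 70 x 70 mm and 35 mm high, origin at the centre of its underside; the key stands in a square hole in its middle, its collar on the block's top, so the key's origin is 10 mm above the bench.
- shaft: Loose steel flanged shaft, 0.5 kg, round about z, 95 mm long. Origin at the centre of its lower end face (spigot end), z up along it. Spigot 24 mm diameter from 0 to 20 mm, flange 50 mm diameter from 20 to 30, stem 26 mm diameter from 30 to 95. It starts upright in the fixture, flange on the pedestal, origin 20 mm above the bench.
- camera: Head of the fixed inspection camera; origin at the centre of the lens front, 120 mm above the bench; z is the optical axis, out of the lens towards the part. It leans 35 degrees from vertical, up and roughly towards the robot (the stand's -x). A white ring light 62 mm across surrounds the black lens; the grey housing lies behind, to 75 mm along -z.
- camstand: Fixed foot of the camera, origin on the bench; its plate, 110 x 90 x 12 mm, reaches from x +5 to x +115 mm, and the lens centre is at x +50, y 0, z 120 mm.
- tin: Bystander: loose closed metal can, 60 mm diameter, 60 mm high, origin at the centre of its underside. Leave alone.
- jar: Bystander: loose glass jar, 84 mm diameter, 130 mm high, origin at the centre of its underside. Leave alone.
- carton: Bystander: loose cardboard carton 110 x 90 x 70 mm, origin at the centre of its underside. Leave alone.
- spanner: Bystander: loose steel spanner lying flat on the bench beyond the work. Leave alone.
Things that resemble listed ones, but are neither listed nor needed, are in the scene too. Leave any blue or pink look-alike of the key alone. Leave any purple look-alike of the fixture alone.

How it is judged:
By the outcome, as a careful person would: the job done as asked, in the order asked, and still so for the second after the job is handed in, while the arm keeps its last pose, push and grip.
It also fails if it takes over 64 s, if anything falls off the work surface, if the arm or the gripper's body presses on something with over 40 N, if the wrist force passes 120 N, or if a joint passes its speed limit or range.

## Working session

There is one attempt and no reset: what is moved stays moved. The work goes in short steps, Python scripts to look and compute and a shell command to move; the robot and the scene stay as the last step left them, time stands still between calls to the robot, and variables do not carry over. Pictures are saved under pics/ and viewed, at most 10 in all, crops included, and the job is handed in when it is done.

```bash
mkdir -p pics; ls; cat > h.py <<'E'
import numpy as np, cv2
from station import sensors, eyes
def cap(n):
    c=eyes.capture(n); np.savez('/tmp/'+n+'.npz',**c); return c
def load(n): return dict(np.load('/tmp/'+n+'.npz'))
def pt(c,u,v,z=None,wrist=False):
    K=c['K'];T=c['world_from_camera']
    x=(u-K[0,2])/K[0,0];y=(v-K[1,2])/K[1,1]
    if wrist:
        r=np.hypot(x,y); s=np.tan(r)/r if r>1e-9 else 1; x*=s;y*=s
    d=np.array([x,-y,-1.])
    if z is None: return (T@np.r_[d*c['z_map'][int(round(v)),int(round(u))],1])[:3]
    w=T[:3,:3]@d; o=T[:3,3]; return o+w*(z-o[2])/w[2]
E
python3 - <<'E'
from h import *
for n in('side','top','wrist'):
    c=cap(n); cv2.imwrite(f'pics/{n}0.png',c['pixels'][:,:,::-1]); print(n,c['K'],c['world_from_camera'],[k for k in c])
E
```

```text
pics
side [[384.50598829   0.         278.12505991]
 [  0.         384.50598829 210.93083697]
 [  0.           0.           1.        ]] [[-0.75985163  0.42627908 -0.49082751 -0.01043775]
 [-0.64995061 -0.48213954  0.58745695  0.64980692]
 [ 0.01377326  0.76539376  0.64341487  0.84557614]
 [ 0.          0.          0.          1.        ]] ['pixels', 'z_map', 'K', 'world_from_camera']
top [[418.77846814   0.         280.12261151]
 [  0.         418.77846814 207.4432165 ]
 [  0.           0.           1.        ]] [[ 0.00434668  0.98970676 -0.14304419  0.33968598]
 [-0.99995049  0.00302145 -0.00948043 -0.00656414]
 [-0.00895064  0.14307832  0.9896709   1.49163771]
 [ 0.          0.          0.          1.        ]] ['pixels', 'z_map', 'K', 'world_from_camera']
wrist [[325.1922621    0.         275.86769392]
 [  0.         325.1922621  206.0373752 ]
 [  0.           0.           1.        ]] [[-0.25032843 -0.93597433 -0.24756359  0.08927018]
 [ 0.96815993 -0.24162992 -0.06543191 -0.62172459]
 [ 0.00142382 -0.25606061  0.96665968  0.38370972]
 [ 0.          0.          0.          1.        ]] ['pixels', 'z_map', 'K', 'world_from_camera']
```

View pics/top0.png

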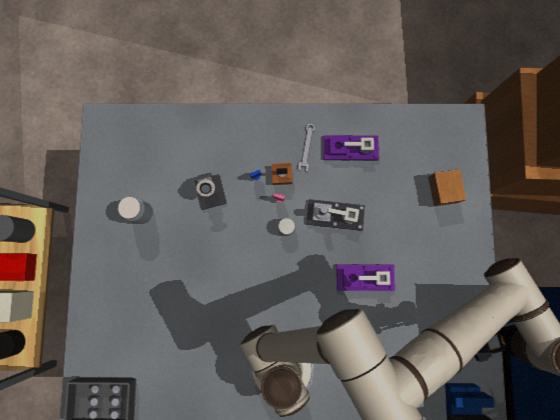

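View pics/side0.png

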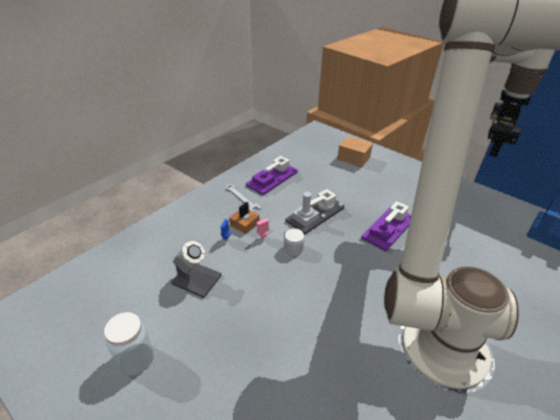

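The top view shows the grey fixture at (335,214), between purple look-alikes at (350,148) and (365,278). The wooden stand with the black key is at (281,173), blue and pink look-alikes at (256,174) and (278,198), the camera at (206,188) and the tin at (287,227). The black key in the stand and the grey fixture fit the description. I'll confirm both in an enlarged crop.

```bash
python3 - <<'E'
from h import *
c=load('top');s=load('side')
a=cv2.resize(c['pixels'][150:250,180:380],(800,400),interpolation=cv2.INTER_CUBIC)
b=cv2.resize(s['pixels'][175:275,160:360],(400,200),interpolation=cv2.INTER_CUBIC)
b=cv2.resize(s['pixels'][180:300,165:265],(500,600),interpolation=cv2.INTER_CUBIC)
cv2.imwrite('pics/topc.png',a[:,:,::-1])
b=cv2.resize(s['pixels'][170:290,165:325],(800,600),interpolation=cv2.INTER_CUBIC)
cv2.imwrite('pics/sidec.png',b[:,:,::-1])
E
```

```text
(no output)
```

View pics/topc.png

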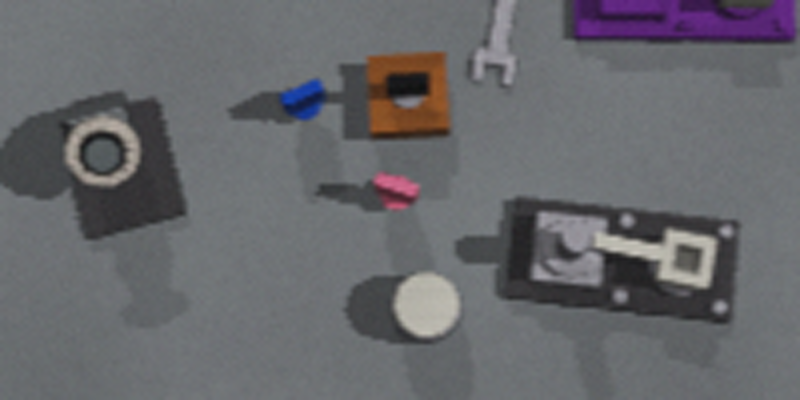

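View pics/sidec.png

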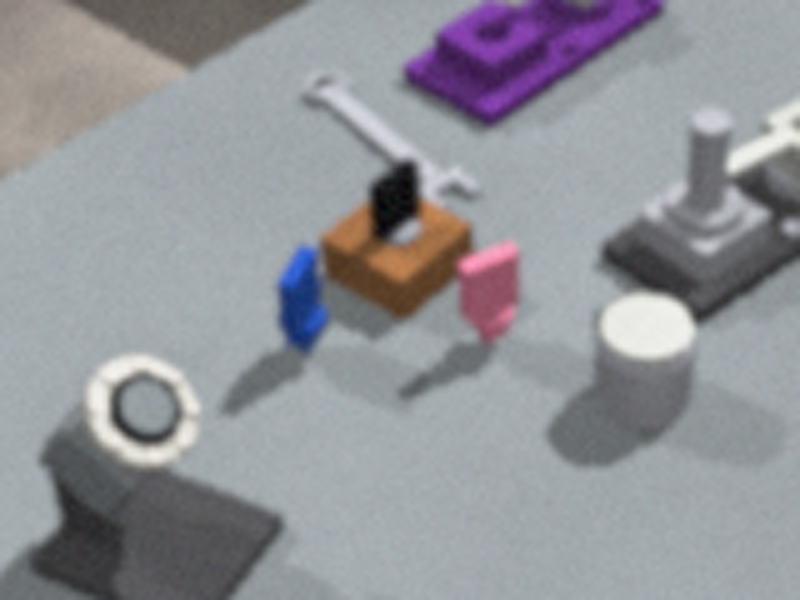

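The crops confirm the black key standing in the wooden stand (top-crop 407,88), and the blue (303,98) and pink (397,190) look-alikes loose beside it. The fixture shows its cream arm over the flange, with hub centre at (688,260), shaft top at (576,235) and lens at (102,150).

```bash
cat >> h.py <<'E'
def tc(x,y): return 180+(x+.5)/4-.5,150+(y+.5)/4-.5
def sc(x,y): return 165+(x+.5)/5-.5,170+(y+.5)/5-.5
E
python3 - <<'E'
from h import *
np.set_printoptions(precision=4,suppress=True)
c=load('top');s=load('side')
P=lambda n,x,y,z:print(n,pt(c,*tc(x,y),z),pt(c,*tc(x,y)))
for n,x,y,z in [('keytopL',387,78,.082),('keytopR',428,76,.082),('hubC',688,260,.061),('hubTL',665,230,.061),('hubTR',717,236,.061),('hubBR',711,288,.061),('hubBL',658,282,.061),('shaft',576,235,.115),('lens',102,150,.12),('baseTL',510,198,.015),('baseTR',740,220,.015),('baseBR',730,322,.015),('standTL',368,57,.035),('standTR',445,53,.035),('standBR',449,127,.035),('standBL',370,131,.035),('tin',427,304,.06),('blue',303,95,.06),('pink',397,185,.06),('footBL',88,240,.012),('footBR',186,214,.012),('footTR',158,100,.012)]: P(n,x,y,z)
S=lambda n,x,y,z:print(n,pt(s,*sc(x,y),z),pt(s,*sc(x,y)))
for n,x,y,z in [('shaft',711,122,.115),('lens',143,408,.12),('keyTopL',375,185,.082),('keyTopR',414,160,.082),('standL',323,240,.035),('standR',470,238,.035),('standB',405,280,.035)]: S(n,x,y,z)
# ring plane normal from side depth
m=[]
for a in np.linspace(0,2*np.pi,24,endpoint=False):
    m.append(pt(s,*sc(143+48*np.cos(a),408+47*np.sin(a))))
m=np.array(m); m=m[np.linalg.norm(m-np.median(m,0),axis=1)<.05]; ce=m.mean(0); u,_,v=np.linalg.svd(m-ce); print('ring',len(m),ce,v[2],_)
E
```

```text
keytopL [0.6768 0.0204 0.082 ] [0.6891 0.0214 0.0308]
keytopR [ 0.6787 -0.0149  0.082 ] [ 0.6775 -0.0149  0.0868]
hubC [ 0.5223 -0.2388  0.061 ] [ 0.5263 -0.2439  0.0297]
hubTL [ 0.5483 -0.2195  0.061 ] [ 0.5547 -0.2262  0.0166]
hubTR [ 0.5432 -0.2642  0.061 ] [ 0.5496 -0.2723  0.0159]
hubBR [ 0.4981 -0.258   0.061 ] [ 0.3397 -0.0066  1.4916]
hubBL [ 0.5032 -0.2127  0.061 ] [ 0.5059 -0.2162  0.0368]
shaft [ 0.536  -0.1377  0.115 ] [ 0.5368 -0.1383  0.1093]
lens [0.6057 0.2572 0.12  ] [0.6045 0.256  0.1264]
baseTL [ 0.5834 -0.0887  0.015 ] [ 0.5863 -0.0897 -0.0027]
baseTR [ 0.5642 -0.2932  0.015 ] [ 0.5665 -0.2962 -0.0003]
baseBR [ 0.4731 -0.2822  0.015 ] [ 0.4735 -0.2829  0.0111]
standTL [0.7072 0.0384 0.035 ] [0.7076 0.0384 0.0334]
standTR [ 0.711  -0.0303  0.035 ] [ 0.7103 -0.0302  0.0379]
standBR [ 0.6437 -0.0339  0.035 ] [ 0.6428 -0.0338  0.0395]
standBL [0.64   0.0361 0.035 ] [ 0.6479  0.0373 -0.0037]
tin [ 0.4836 -0.0146  0.06  ] [ 0.4835 -0.0146  0.0615]
blue [0.6667 0.0942 0.06  ] [0.6644 0.0935 0.0704]
pink [0.5871 0.0117 0.06  ] [0.5838 0.0114 0.0794]
footBL [0.5448 0.2881 0.012 ] [ 0.5466  0.2906 -0.0006]
footBR [0.5686 0.201  0.012 ] [0.5689 0.2013 0.0099]
footTR [0.6728 0.2287 0.012 ] [0.6736 0.2293 0.0081]
shaft [ 0.5332 -0.1389  0.115 ] [ 0.532  -0.1372  0.1167]
lens [0.6027 0.257  0.12  ] [0.5994 0.2591 0.1239]
keyTopL [0.6758 0.0163 0.082 ] [0.6753 0.0168 0.0826]
keyTopR [ 0.675  -0.0177  0.082 ] [ 0.6737 -0.0164  0.0835]
standL [0.7037 0.0387 0.035 ] [0.7068 0.0361 0.0315]
standR [ 0.6346 -0.025   0.035 ] [ 0.6412 -0.0319  0.0266]
standB [0.6378 0.0313 0.035 ] [0.6413 0.028  0.0306]
ring 24 [0.604  0.2559 0.1185] [ 0.56    0.1236 -0.8192] [0.0964 0.0853 0.0087]
```

```bash
cat >> h.py <<'E'
from scipy.spatial.transform import Rotation as Ro
np.set_printoptions(precision=4,suppress=True)
def go(p,R):
    s=sensors.sense();A=np.array(s['ee_rot']);d=A.T@(np.array(p)-s['tcp_pos']);r=Ro.from_matrix(A.T@R).as_rotvec(degrees=True)
    print('t',s['time_s'],'d',d,'r',r,'rows',np.linalg.norm(d)/.05,np.linalg.norm(r)/8.59,'J',np.array(s['joints']),'tcp',np.array(s['tcp_pos']),'F',np.array(s['wrist_force']),'g',s['gripper_width'],s['gripper_force'])
def down(yaw): # tool y axis at world yaw (deg), z down
    a=np.radians(yaw);y=np.array([np.cos(a),np.sin(a),0]);z=np.array([0,0,-1.]);return np.c_[np.cross(y,z),y,z]
E
python3 - <<'E'
from h import *
s=sensors.sense();print(np.array(s['ee_rot']))
for y in(3,183): go([.6755,.0015,.2],down(y))
E
```

```text
[[-0.9682 -0.25   -0.0005]
 [-0.25    0.9682  0.0016]
 [ 0.0001  0.0016 -1.    ]]
t 0.15 d [-0.6543  0.4571  0.0224] r [  0.0629  -0.0866 101.4768] rows 15.969664440510016 11.813365231160137 J [-60.6978  22.0793   0.398   -0.0202 -68.4104 -14.818 ] tcp [ 0.1562 -0.6047  0.2217] F [-0.2132 -0.6105 -0.1271] g 1.0040836382719753 0.0
t 0.15 d [-0.6543  0.4571  0.0224] r [  0.082    0.0596 -78.5232] rows 15.969664440510016 9.141242216997643 J [-60.6978  22.0793   0.398   -0.0202 -68.4104 -14.818 ] tcp [ 0.1562 -0.6047  0.2217] F [-0.2132 -0.6105 -0.1271] g 1.0040836382719753 0.0
```

```bash
python3 -m handwheel '[[0.5,-0.654,0.457,0.0,0,0,-78.5],[0.5,-0.654,0.457,0.0,0,0,-78.5],[0.5,-0.654,0.457,0.0,0,0,-78.5],[0.5,-0.654,0.457,0.0,0,0,-78.5],[0.5,-0.654,0.457,0.0,0,0,-78.5],[0.5,-0.654,0.457,0.0,0,0,-78.5],[0.5,-0.654,0.457,0.0,0,0,-78.5],[0.5,-0.654,0.457,0.0,0,0,-78.5]]'; python3 -c "
from h import *
go([.6755,.0015,.2],down(183))"
```

```text
time_s: 0.95
tcp_pos: [0.4173, -0.2994, 0.2226]
ee_rot: [[-0.111, -0.994, 0.0], [-0.994, 0.111, 0.0], [-0.0, -0.0, -1.0]]
wrist_force: [-0.5, -1.0, 0.6]
gripper_width: 0.507
gripper_force: 0.0
t 0.95 d [-0.3278 -0.223   0.0226] r [-0.0058  0.003  -9.4004] rows 7.94215533191174 1.0943439352847986 J [-17.5311  11.1685 -14.9575  -0.0049 -63.8693  11.1329] tcp [ 0.4173 -0.2994  0.2226] F [-0.4538 -1.0091  0.5967] g 0.5070198582645787 0.0
```

```bash
python3 -m handwheel '[[0.5,-0.328,-0.223,0.02,0,0,-9.4],[0.5,-0.328,-0.223,0.02,0,0,-9.4],[0.5,-0.328,-0.223,0.02,0,0,-9.4],[0.5,-0.328,-0.223,0.02,0,0,-9.4],[0.5,-0.328,-0.223,0.02,0,0,-9.4],[0.5,-0.328,-0.223,0.02,0,0,-9.4],[0.5,-0.328,-0.223,0.02,0,0,-9.4],[0.5,-0.328,-0.223,0.02,0,0,-9.4]]'; python3 - <<'E'
from h import *
go([.6755,.0015,.2],down(183))
c=cap('wrist');cv2.imwrite('pics/w1.png',cv2.resize(c['pixels'],(800,600),interpolation=cv2.INTER_CUBIC)[:,:,::-1])
E
```

```text
time_s: 1.75
tcp_pos: [0.6775, 0.0001, 0.202]
ee_rot: [[0.047, -0.999, -0.001], [-0.999, -0.047, -0.0], [0.0, 0.001, -1.0]]
wrist_force: [0.3, 0.1, 0.8]
gripper_width: 0.5
gripper_force: 0.0
t 1.75 d [-0.0015  0.0019  0.002 ] r [ 0.0421 -0.0022 -0.3306] rows 0.06271929909555342 0.03879981412498816 J [ 13.6517  27.9565   6.9635  -0.0061 -69.0488 -10.9802] tcp [0.6775 0.0001 0.202 ] F [0.2587 0.063  0.8364] g 0.4998357616188649 0.0
```

View pics/w1.png

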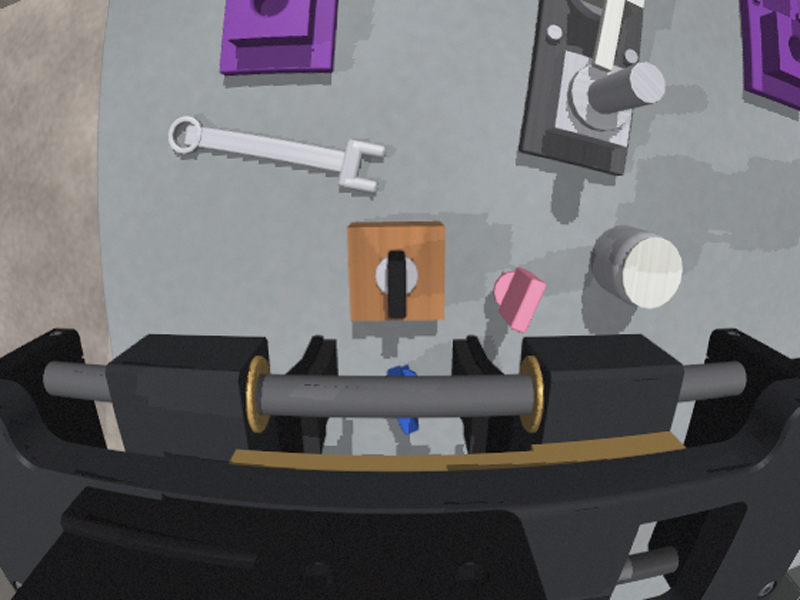

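```bash
cat >> h.py <<'E'
def cloud(c,u0,u1,v0,v1,zlo,zhi,wrist=True):
    # u,v ranges in native pixels; world points whose height lies in [zlo,zhi]
    L=[]
    for v in range(v0,v1):
        for u in range(u0,u1):
            if c['z_map'][v,u]>0:
                p=pt(c,u,v,wrist=wrist)
                if zlo<p[2]<zhi: L.append(p)
    return np.array(L)
def rect(P):
    (cx,cy),(w,h),a=cv2.minAreaRect((P[:,:2]*1000).astype(np.float32)); return len(P),P.mean(0),'c',cx,cy,'size',w,h,'ang',a
E
python3 - <<'E'
from h import *
c=load('wrist');print(c['world_from_camera'][:3,3])
S=lambda x,y,z:pt(c,(x+.5)/1.4286-.5,(y+.5)/1.4286-.5,z,True)
P=cloud(c,262,295,170,230,.074,.092);print('key',rect(P))
print('keytop by pixels',[S(*q,.082) for q in((389,262),(405,262),(386,318),(406,318))])
P=cloud(c,238,320,150,230,.030,.040);print('stand',rect(P))
P=cloud(c,410,480,30,85,.11,.12);print('shaft',rect(P))
P=cloud(c,370,480,0,130,.012,.018);print('base',rect(P))
E
```

```text
[ 0.6813 -0.0688  0.3641]
key (540, array([0.677 , 0.0017, 0.0817]), 'c', 676.9324951171875, 2.9741573333740234, 'size', 10.962156295776367, 38.27458190917969, 'ang', 2.9237945079803467)
keytop by pixels [array([ 0.682 , -0.0151,  0.082 ]), array([ 0.6722, -0.0155,  0.082 ]), array([0.6823, 0.0212, 0.082 ]), array([0.6696, 0.0206, 0.082 ])]
stand (3664, array([0.6766, 0.0001, 0.0352]), 'c', 676.7396240234375, 2.7922821044921875, 'size', 70.19001007080078, 70.73087310791016, 'ang', 3.0999786853790283)
shaft (627, array([ 0.5372, -0.1383,  0.1146]), 'c', 536.3441772460938, -138.42433166503906, 'size', 25.202428817749023, 25.73044776916504, 'ang', 78.08892822265625)
base (3818, array([ 0.5441, -0.1554,  0.0149]), 'c', 533.4141845703125, -163.89968872070312, 'size', 151.3969268798828, 91.25957489013672, 'ang', 83.71556091308594)
```

```bash
python3 -c "
from h import *
go([.6769,.0029,.046],down(183))"
```

```text
t 1.8 d [0.002  0.0052 0.1541] r [-0.1147  0.0332 -0.0584] rows 3.083446865994498 0.015473468365325972 J [ 13.9799  28.3555   7.3573  -0.0115 -68.8828 -11.0342] tcp [0.6817 0.0051 0.2001] F [5.4779 1.9064 0.8495] g 0.5035383978066229 0.0
```

```bash
python3 -m handwheel '[[0.5,0,0,0,0,0,0],[0.5,0,0,0,0,0,0],[0.5,0,0,0,0,0,0]]' >/dev/null; python3 - <<'E'
from h import *
go([.6769,.0029,.046],down(183))
c=cap('wrist')
P=cloud(c,255,305,160,240,.074,.092);print('key',rect(P))
P=cloud(c,225,335,140,250,.030,.040);print('stand',rect(P))
E
```

```text
t 2.1 d [-0.0057 -0.0013  0.1568] r [ 0.0165 -0.0067 -0.4204] rows 3.137652599672788 0.04898987412496067 J [ 13.4398  27.7538   6.7356   0.0038 -68.9992 -10.8616] tcp [ 0.6759 -0.0028  0.2028] F [0.036  0.0517 1.1573] g 0.4955922623239468 0.0
key (538, array([0.677 , 0.0017, 0.0817]), 'c', 677.0255737304688, 2.565462112426758, 'size', 11.03829574584961, 37.65911102294922, 'ang', 2.7128968238830566)
stand (3597, array([ 0.6767, -0.0002,  0.0352]), 'c', 676.8510131835938, 2.4062347412109375, 'size', 70.08673095703125, 70.32268524169922, 'ang', 2.9113001823425293)
```

```bash
python3 -m handwheel '[[0.5,-0.0055,-0.001,0.04,0,0,-0.3],[0.5,-0.0055,-0.001,0.08,0,0,-0.3],[0.5,-0.0055,-0.001,0.12,0,0,-0.3],[0.5,-0.0055,-0.001,0.14,0,0,-0.3],[0.5,-0.0055,-0.001,0.1565,0,0,-0.3],[0.5,-0.0055,-0.001,0.1565,0,0,-0.3],[0.5,-0.0055,-0.001,0.1565,0,0,-0.3]]'; python3 -c "
from h import *
go([.677,.0026,.046],down(183))"
```

```text
time_s: 2.85
tcp_pos: [0.6775, 0.0029, 0.047]
ee_rot: [[0.051, -0.999, 0.001], [-0.999, -0.051, -0.0], [0.0, -0.001, -1.0]]
wrist_force: [0.1, -0.2, 0.2]
gripper_width: 0.5
gripper_force: 0.0
t 2.85 d [0.0003 0.0005 0.001 ] r [-0.0527 -0.013  -0.1027] rows 0.023013201210292464 0.013518077453614117 J [ 13.8999  35.7791  -3.2298   0.0293 -50.9418 -11.0209] tcp [0.6775 0.0029 0.047 ] F [ 0.1453 -0.1908  0.1788] g 0.5003574323198019 0.0
```

Centred; close on it.

```bash
python3 -m handwheel '[[0,0,0,0,0,0,0],[0,0,0,0,0,0,0],[0,0,0,0,0,0,0],[0,0,0,0,0,0,0],[0,0,0,0,0,0,0],[0,0,0,0,0,0,0]]'
```

```text
time_s: 3.45
tcp_pos: [0.6769, 0.0038, 0.0463]
ee_rot: [[0.051, -0.999, -0.001], [-0.999, -0.051, -0.0], [0.0, 0.001, -1.0]]
wrist_force: [-1.9, -0.2, 1.5]
gripper_width: 0.136
gripper_force: 30.0
```

```bash
python3 -m handwheel '[[0,0,0,-0.01,0,0,0],[0,0,0,-0.03,0,0,0],[0,0,0,-0.06,0,0,0],[0,0,0,-0.1,0,0,0],[0,0,0,-0.13,0,0,0],[0,0,0,-0.13,0,0,0],[0,0,0,-0.13,0,0,0]]'; python3 -c "
from h import *
go([.5232,-.2386,.175],down(173))"
```

```text
time_s: 4.15
tcp_pos: [0.6774, 0.0039, 0.1771]
ee_rot: [[0.051, -0.999, 0.002], [-0.999, -0.051, 0.001], [-0.001, -0.002, -1.0]]
wrist_force: [-0.9, 0.4, -2.4]
gripper_width: 0.133
gripper_force: 30.0
t 4.15 d [0.2344 0.1664 0.0015] r [-0.1023  0.0636  9.9225] rows 5.748521313819833 1.1552081754565193 J [ 13.9613  28.847    4.8158  -0.036  -65.853  -11.0241] tcp [0.6774 0.0039 0.1771] F [-0.9129  0.4434 -2.4394] g 0.13281209024596458 29.99166048131883
```

```bash
python3 -m handwheel '[[0,0.04,0.03,-0.02,0,0,2],[0,0.08,0.06,-0.02,0,0,4],[0,0.12,0.09,-0.02,0,0,7],[0,0.15,0.12,-0.02,0,0,9.9],[0,0.17,0.148,-0.02,0,0,9.9],[0,0.17,0.148,-0.02,0,0,9.9],[0,0.17,0.148,-0.02,0,0,9.9],[0,0.17,0.148,-0.02,0,0,9.9]]'; python3 - <<'E'
from h import *
go([.5232,-.2386,.175],down(173))
c=cap('wrist');cv2.imwrite('pics/w2.png',c['pixels'][:,:,::-1])
E
```

```text
time_s: 4.95
tcp_pos: [0.5385, -0.1732, 0.1953]
ee_rot: [[-0.121, -0.993, -0.001], [-0.993, 0.121, 0.0], [-0.0, 0.001, -1.0]]
wrist_force: [0.3, 0.6, -0.8]
gripper_width: 0.132
gripper_force: 30.0
t 4.95 d [0.0668 0.0073 0.0203] r [0.0628 0.0032 0.071 ] rows 1.4039830960418378 0.011041527291670293 J [ -1.4208  17.5447 -10.3723  -0.0104 -62.1452  -5.5033] tcp [ 0.5385 -0.1732  0.1953] F [ 0.3097  0.6495 -0.7692] g 0.13160871031892415 29.99173112679273
```

View pics/w2.png

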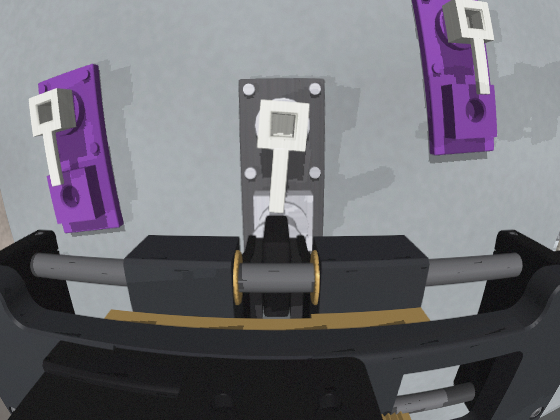

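The wrist view shows the hub at (283,125), with the socket square between (271,110) and (296,137). The arm runs down to (277,210) over the flange, and the held key is at (278,225).

```bash
python3 - <<'E'
from h import *
c=load('wrist');print(c['world_from_camera'][:3,3])
P=cloud(c,252,315,90,158,.056,.066);
print('hub+arm',rect(P))
P2=cloud(c,252,315,90,148,.056,.066); print('hub',rect(P2))
print('corners',[pt(c,*q,.061,True) for q in((260,97),(309,100),(305,151),(257,150))])
print('sock',[pt(c,*q,.061,True) for q in((272,109),(297,111),(295,137),(270,136))])
A=cloud(c,265,292,160,205,.056,.066); v=cv2.fitLine(A[:,:2].astype(np.float32),cv2.DIST_L2,0,.01,.01).ravel(); print('arm yaw',np.degrees(np.arctan2(-v[0]*np.sign(v[1]),abs(v[1]))),v)
P=cloud(c,230,335,70,190,.010,.019);print('base',rect(P))
P=cloud(c,255,300,200,260,.08,.2);print(P.min(0),P.max(0),len(P))
E
```

```text
[ 0.5307 -0.2418  0.3574]
hub+arm (1919, array([ 0.525 , -0.2368,  0.0608]), 'c', 525.2579956054688, -234.5601043701172, 'size', 52.29004669189453, 44.03255844116211, 'ang', 79.17900848388672)
hub (1718, array([ 0.5247, -0.2395,  0.0608]), 'c', 524.5586547851562, -238.99346923828125, 'size', 43.62971496582031, 44.20376968383789, 'ang', 80.37117004394531)
corners [array([ 0.542 , -0.2662,  0.061 ]), array([ 0.4985, -0.2585,  0.061 ]), array([ 0.5074, -0.2124,  0.061 ]), array([ 0.5507, -0.2185,  0.061 ])]
sock [array([ 0.5326, -0.254 ,  0.061 ]), array([ 0.5105, -0.2496,  0.061 ]), array([ 0.515 , -0.2262,  0.061 ]), array([ 0.5374, -0.2298,  0.061 ])]
arm yaw -11.979281 [ 0.2076  0.9782  0.5355 -0.1867]
base (5943, array([ 0.5256, -0.229 ,  0.015 ]), 'c', 525.9351196289062, -228.60275268554688, 'size', 119.42916107177734, 90.28414916992188, 'ang', 83.99734497070312)
[ 0.525  -0.1935  0.1696] [ 0.5493 -0.1791  0.2   ] 408
```

```bash
python3 -m handwheel '[[0,0.035,0.0,0,0,0,3],[0,0.067,0.006,0.0,0,0,3],[0,0.067,0.006,0.03,0,0,3],[0,0.067,0.006,0.06,0,0,3],[0,0.067,0.006,0.08,0,0,3],[0,0.067,0.006,0.08,0,0,3],[0,0.067,0.006,0.08,0,0,3],[0,0.067,0.006,0.08,0,0,3]]'; python3 - <<'E'
from h import *
go([.5246,-.2383,.072],down(170))
E
```

```text
time_s: 5.8
tcp_pos: [0.5257, -0.2393, 0.1174]
ee_rot: [[-0.172, -0.985, 0.003], [-0.985, 0.172, -0.001], [0.0, -0.003, -1.0]]
wrist_force: [0.6, 0.2, -0.3]
gripper_width: 0.136
gripper_force: 30.0
t 5.8 d [-0.0008  0.0013  0.0454] r [-0.1579 -0.0247  0.1093] rows 0.9088628884503878 0.02254167465649753 J [ -8.3997  22.8948 -14.6776   0.0366 -52.2704  -1.5133] tcp [ 0.5257 -0.2393  0.1174] F [ 0.5814  0.1715 -0.2823] g 0.13559058230471685 29.991818466223776
```

```bash
python3 -m handwheel '[[0,-0.0008,0.001,0.008,0,0,0],[0,-0.0008,0.001,0.016,0,0,0],[0,-0.0008,0.001,0.022,0,0,0],[0,-0.0008,0.001,0.027,0,0,0],[0,-0.0008,0.001,0.031,0,0,0],[0,-0.0008,0.001,0.034,0,0,0],[0,-0.0008,0.001,0.034,0,0,0]]'; python3 - <<'E'
from h import *
go([.5246,-.2383,.072],down(170))
E
```

```text
time_s: 6.5
tcp_pos: [0.5231, -0.2383, 0.0815]
ee_rot: [[-0.173, -0.985, -0.001], [-0.985, 0.173, 0.0], [-0.0, 0.001, -1.0]]
wrist_force: [0.1, 0.4, -1.5]
gripper_width: 0.131
gripper_force: 30.0
t 6.5 d [-0.0003 -0.0015  0.0095] r [0.0453 0.0079 0.0348] rows 0.19312313788280722 0.006714928348625731 J [ -8.3604  25.1848 -17.0965  -0.0125 -47.7638  -1.5964] tcp [ 0.5231 -0.2383  0.0815] F [ 0.1193  0.3947 -1.5473] g 0.13140055096923595 29.991811607033014
```

```bash
python3 -m handwheel '[[0,0,-0.0007,0.003,0,0,0],[0,0,-0.0007,0.006,0,0,0],[0,0,-0.0007,0.008,0,0,0],[0,0,-0.0007,0.009,0,0,0],[0,0,-0.0007,0.0098,0,0,0],[0,0,-0.0007,0.0098,0,0,0],[0,0,-0.0007,0.0098,0,0,0]]'; python3 - <<'E'
from h import *
go([.5246,-.2383,.072],down(170))
E
```

```text
time_s: 7.2
tcp_pos: [0.524, -0.2385, 0.0723]
ee_rot: [[-0.173, -0.985, 0.0], [-0.985, 0.173, 0.0], [-0.0, -0.0, -1.0]]
wrist_force: [0.6, 0.6, -0.9]
gripper_width: 0.132
gripper_force: 30.0
t 7.2 d [-0.0003 -0.0005  0.0003] r [-0.0088  0.0048  0.0379] rows 0.013816179514799031 0.004564569377794253 J [ -8.3638  25.9048 -17.5261  -0.0062 -46.5601  -1.594 ] tcp [ 0.524  -0.2385  0.0723] F [ 0.5682  0.618  -0.879 ] g 0.1317377115008023 29.992357939481735
```

No contact yet; press down slightly until the collar seats.

```bash
python3 -m handwheel '[[0,0,0,0.0007,0,0,0],[0,0,0,0.0014,0,0,0],[0,0,0,0.002,0,0,0],[0,0,0,0.002,0,0,0]]'; python3 - <<'E'
from h import *
go([.5246,-.2383,.072],down(170))
E
```

```text
time_s: 7.6
tcp_pos: [0.5241, -0.2385, 0.0722]
ee_rot: [[-0.172, -0.985, 0.0], [-0.985, 0.172, -0.001], [0.0, -0.0, -1.0]]
wrist_force: [-3.7, 3.6, 9.7]
gripper_width: 0.137
gripper_force: 30.0
t 7.6 d [-0.0003 -0.0005  0.0002] r [-0.028  -0.0258  0.0772] rows 0.012392266339555242 0.01002145468756217 J [ -8.3471  25.9059 -17.5641   0.0366 -46.5028  -1.6008] tcp [ 0.5241 -0.2385  0.0722] F [-3.6862  3.6285  9.6649] g 0.13703765570987297 29.991941812913865
```

```bash
python3 -m handwheel '[[0,0,0,0,0,0,6],[0,0,0,0,0,0,13],[0,0,0,0,0,0,20],[0,0,0,0,0,0,27],[0,0,0,0,0,0,34],[0,0,0,0,0,0,41],[0,0,0,0,0,0,48],[0,0,0,0,0,0,55]]'; python3 - <<'E'
from h import *
go([.5246,-.2383,.072],down(84)); print(np.array(sensors.sense()['moment']))
E
```

```text
time_s: 8.4
tcp_pos: [0.5253, -0.2393, 0.0722]
ee_rot: [[-0.908, -0.42, 0.003], [-0.42, 0.908, -0.002], [-0.002, -0.003, -1.0]]
wrist_force: [-0.7, 1.1, 4.8]
gripper_width: 0.134
gripper_force: 30.0
t 8.4 d [0.0003 0.0012 0.0002] r [-0.1368  0.1679 30.8353] rows 0.024661397312323367 3.589761819636677 J [ -8.3723  25.945  -17.5147   0.1078 -46.3411 -56.8667] tcp [ 0.5253 -0.2393  0.0722] F [-0.7062  1.0892  4.8204] g 0.13362595467786512 29.98855728423223
[0.1043 0.2475 0.0557]
```

```bash
python3 -m handwheel '[[0,0,0,0,0,0,6],[0,0,0,0,0,0,12],[0,0,0,0,0,0,18],[0,0,0,0,0,0,23],[0,0,0,0,0,0,27],[0,0,0,0,0,0,27],[0,0,0,0,0,0,27]]'; python3 - <<'E'
from h import *
go([.5246,-.2383,.072],down(84)); print(np.array(sensors.sense()['moment']))
c=cap('wrist');cv2.imwrite('pics/w3.png',c['pixels'][:,:,::-1]); t=cap('top')
cv2.imwrite('pics/t3.png',cv2.resize(t['pixels'][180:245,280:390],(770,455),interpolation=cv2.INTER_CUBIC)[:,:,::-1])
E
```

```text
time_s: 9.1
tcp_pos: [0.5251, -0.2397, 0.0722]
ee_rot: [[-0.999, 0.033, 0.003], [0.033, 0.999, -0.002], [-0.003, -0.002, -1.0]]
wrist_force: [-1.1, -1.5, 7.6]
gripper_width: 0.133
gripper_force: 30.0
t 9.1 d [0.0006 0.0013 0.0002] r [-0.1142  0.1688  4.0896] rows 0.029271617592980928 0.47668478056218583 J [ -8.404   25.9478 -17.5225   0.1392 -46.3527 -83.6023] tcp [ 0.5251 -0.2397  0.0722] F [-1.1075 -1.4927  7.6411] g 0.1333638692723383 29.993073362857103
[-0.3171  0.4176  0.022 ]
```

View pics/w3.png

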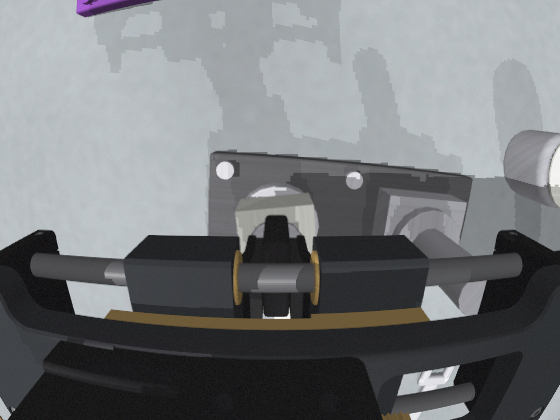

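The arm is no longer over the flange, which shows at (405,225). The hub's visible near edge runs (237,205)–(312,197), so I'll measure its angle.

```bash
python3 - <<'E'
from h import *
c=load('wrist')
P=cloud(c,225,325,180,240,.057,.065);print(len(P),P.min(0),P.max(0))
# -x edge: min x in y bins
ys=P[:,1]; E=[]
for b in np.arange(ys.min()+.003,ys.max()-.003,.002):
    m=abs(ys-b)<.001
    if m.sum()>2: E.append((b,P[m,0].min()))
E=np.array(E);print(E.T)
k=np.polyfit(E[:,0],E[:,1],1);print('hub arm yaw',-90-np.degrees(np.arctan(k[0])), k)
t=load('top')
P=cloud(t,300,345,185,230,.055,.067,False);print(len(P));
E
true
```

```text
1671 [ 0.5015 -0.2611  0.057 ] [ 0.5222 -0.2166  0.0649]
[[-0.2581 -0.2561 -0.2541 -0.2521 -0.2501 -0.2481 -0.2461 -0.2441 -0.2421
  -0.2401 -0.2381 -0.2361 -0.2341 -0.2321 -0.2301 -0.2281 -0.2261 -0.2241
  -0.2221 -0.2201]
 [ 0.5039  0.5035  0.5036  0.5035  0.5033  0.5034  0.5031  0.503   0.5031
   0.5029  0.5025  0.5025  0.5022  0.5022  0.5022  0.5021  0.502   0.5017
   0.5015  0.5015]]
hub arm yaw -86.56061287456934 [-0.0601  0.4883]
0
```

View pics/t3.png

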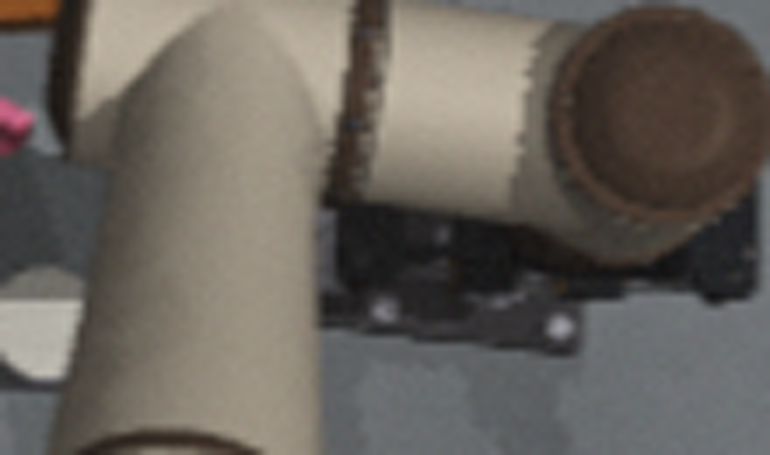

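```bash
python3 -m handwheel '[[0.4,0,0,0,0,0,0],[0.4,0,0,0,0,0,0],[0.4,0,0,0,0,0,0],[0.4,0,0,-0.02,0,0,0],[0.4,0,0,-0.05,0,0,0],[0.4,0,0,-0.09,0,0,0],[0.4,0,0,-0.13,0,0,0],[0.4,0,0,-0.13,0,0,0]]'; python3 - <<'E'
from h import *
s=sensors.sense()
for y in (84,104,174): go([.5355,-.1385,.22],down(y))
E
```

```text
time_s: 10.0
tcp_pos: [0.5274, -0.2397, 0.2067]
ee_rot: [[-0.999, 0.033, 0.012], [0.033, 0.999, -0.004], [-0.012, -0.004, -1.0]]
wrist_force: [-0.5, 0.9, 0.6]
gripper_width: 0.4
gripper_force: 0.0
t 10.0 d [-0.005   0.1014 -0.0137] r [-0.1848  0.701   4.1077] rows 2.048707208066567 0.4855899311314631 J [ -8.3619  17.9135  -8.1593   0.1459 -63.2142 -83.5953] tcp [ 0.5274 -0.2397  0.2067] F [-0.4711  0.922   0.6362] g 0.40044997060578796 0.0
t 10.0 d [-0.005   0.1014 -0.0137] r [ -0.3046   0.6603 -15.892 ] rows 2.048707208066567 1.8519933079682516 J [ -8.3619  17.9135  -8.1593   0.1459 -63.2142 -83.5953] tcp [ 0.5274 -0.2397  0.2067] F [-0.4711  0.922   0.6362] g 0.40044997060578796 0.0
t 10.0 d [-0.005   0.1014 -0.0137] r [ -0.6889   0.4015 -85.891 ] rows 2.048707208066567 9.999379714107626 J [ -8.3619  17.9135  -8.1593   0.1459 -63.2142 -83.5953] tcp [ 0.5274 -0.2397  0.2067] F [-0.4711  0.922   0.6362] g 0.40044997060578796 0.0
```

```bash
python3 -m handwheel '[[0.9,0,0.04,-0.013,-0.2,0.7,-5],[0.9,-0.003,0.08,-0.013,-0.2,0.7,-11],[0.9,-0.005,0.101,-0.013,-0.3,0.7,-16],[0.9,-0.005,0.101,-0.013,-0.3,0.7,-16],[0.9,-0.005,0.101,-0.013,-0.3,0.7,-16],[0.9,-0.005,0.101,-0.013,-0.3,0.7,-16]]'; python3 - <<'E'
from h import *
c=cap('wrist');cv2.imwrite('pics/w4.png',c['pixels'][:,:,::-1])
go([.5355,-.139,.073],down(104))
P=cloud(c,60,500,0,235,.109,.1205);print('z~.115',rect(P))
E
```

```text
time_s: 10.6
tcp_pos: [0.5322, -0.1384, 0.2128]
ee_rot: [[-0.97, -0.241, -0.014], [-0.241, 0.97, 0.004], [0.012, 0.007, -1.0]]
wrist_force: [0.7, -0.1, 0.9]
gripper_width: 0.849
gripper_force: 0.0
t 10.65 d [-0.0048 -0.0021  0.1398] r [ 0.3978 -0.6938 -0.0635] rows 2.797535154787477 0.09340064960055947 J [  2.1478  15.5917 -10.3862  -0.2733 -64.783  -78.0933] tcp [ 0.5322 -0.1386  0.2128] F [-0.2739  0.7568 -0.69  ] g 0.8642592616819006 0.0
z~.115 (785, array([ 0.5348, -0.1443,  0.1146]), 'c', 528.138916015625, -184.51953125, 'size', 117.47183990478516, 33.51114273071289, 'ang', 85.05462646484375)
```

View pics/w4.png

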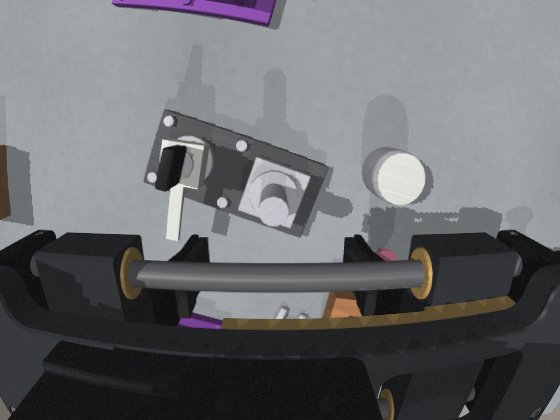

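The view shows the key standing upright in the socket at (172,165), the arm swung clear to (175,235), and the shaft top at about (273,208).

```bash
python3 - <<'E'
from h import *
c=load('wrist')
P=cloud(c,245,305,180,232,.109,.1205);print('shaft',rect(P)); print(cv2.minEnclosingCircle((P[:,:2]*1000).astype(np.float32)))
P=cloud(c,150,200,135,200,.095,.12);print('key',rect(P))
E
python3 -m handwheel '[[0.9,0,0,0,0.3,-0.6,0],[0.9,0,0,0,0.3,-0.6,0],[0.9,0,0,0,0.3,-0.6,0]]'
python3 -c "
from h import *
go([.5355,-.139,.073],down(104))"
```

```text
shaft (745, array([ 0.5353, -0.1392,  0.1149]), 'c', 535.6273193359375, -139.06484985351562, 'size', 25.3844051361084, 25.268211364746094, 'ang', 41.76275634765625)
((535.9619140625, -139.07498168945312), 12.942237854003906)
key (689, array([ 0.523 , -0.2375,  0.1066]), 'c', 523.7097778320312, -238.83950805664062, 'size', 12.937145233154297, 38.27169418334961, 'ang', 88.35890197753906)
time_s: 10.95
tcp_pos: [0.5322, -0.1382, 0.2133]
ee_rot: [[-0.97, -0.242, -0.001], [-0.242, 0.97, 0.001], [0.001, 0.002, -1.0]]
wrist_force: [0.4, 0.1, 0.3]
gripper_width: 0.9
gripper_force: 0.0
t 10.95 d [-0.0031 -0.0017  0.1403] r [ 0.0897 -0.0471 -0.0091] rows 2.8062551735541823 0.01184113347667974 J [  2.2887  15.1959 -10.9387  -0.0872 -63.9296 -78.2594] tcp [ 0.5322 -0.1382  0.2133] F [0.4409 0.1121 0.2657] g 0.900094588215089 0.0
```

```bash
python3 -m handwheel '[[0.9,-0.003,-0.0017,0.04,0,0,0],[0.9,-0.003,-0.0017,0.08,0,0,0],[0.9,-0.003,-0.0017,0.11,0,0,0],[0.9,-0.003,-0.0017,0.13,0,0,0],[0.9,-0.003,-0.0017,0.138,0,0,0],[0.9,-0.003,-0.0017,0.138,0,0,0],[0.9,-0.003,-0.0017,0.138,0,0,0]]'
python3 -c "
from h import *
go([.5357,-.1391,.075],down(104))"
python3 -m handwheel '[[0,0,0,0,0,0,0],[0,0,0,0,0,0,0],[0,0,0,0,0,0,0],[0,0,0,0,0,0,0],[0,0,0,0,0,0,0],[0,0,0,0,0,0,0],[0,0,0,0,0,0,0],[0,0,0,0,0,0,0]]'
```

```text
time_s: 11.65
tcp_pos: [0.5366, -0.1387, 0.0763]
ee_rot: [[-0.97, -0.243, 0.001], [-0.243, 0.97, 0.001], [-0.001, 0.001, -1.0]]
wrist_force: [-0.4, 0.5, 0.4]
gripper_width: 0.897
gripper_force: 0.0
t 11.65 d [ 0.0009 -0.0002  0.0013] r [0.0476 0.0586 0.0555] rows 0.032542202497936545 0.01090926095106307 J [  2.2354  23.8567 -20.3872  -0.0818 -45.7085 -78.1228] tcp [ 0.5366 -0.1387  0.0763] F [-0.3684  0.5214  0.431 ] g 0.8970805987867794 0.0
time_s: 12.45
tcp_pos: [0.5357, -0.1387, 0.0753]
ee_rot: [[-0.97, -0.243, -0.001], [-0.243, 0.97, 0.001], [0.001, 0.001, -1.0]]
wrist_force: [-0.1, -1.8, 0.7]
gripper_width: 0.294
gripper_force: 30.0
```

```bash
python3 -m handwheel '[[0,0,0,-0.01,0,0,0],[0,0,0,-0.025,0,0,0],[0,0,0,-0.05,0,0,0],[0,0,0,-0.08,0,0,0],[0,0,0,-0.12,0,0,0],[0,0,0,-0.16,0,0,0],[0,0,0,-0.2,0,0,0],[0,0,0,-0.2,0,0,0]]'
python3 - <<'E'
from h import *
go([.5357,-.1391,.075],down(104))
for n in ('side','top'):cap(n)
c=load('side')
# refit ring plane from clean 3D points near lens (side camera)
L=[]
for v in range(235,272):
    for u in range(178,210):
        px=c['pixels'][v,u].astype(int)
        if px.min()>150 and c['z_map'][v,u]>0: L.append(pt(c,u,v))
L=np.array(L); 
for _ in range(3):
    ce=L.mean(0); n=np.linalg.svd(L-ce)[2][2]; n*=np.sign(n[2]); r=(L-ce)@n; L=L[abs(r)<2*r.std()]
print('ring',len(L),(L.min(0)+L.max(0))/2,ce,n,'std',r.std(),np.degrees(np.arccos(n[2])),np.degrees(np.arctan2(-n[1],-n[0])))
c=load('top');L=[]
for v in range(178,200):
    for u in range(194,218):
        px=c['pixels'][v,u].astype(int)
        if px.min()>150 and c['z_map'][v,u]>0: L.append(pt(c,u,v))
L=np.array(L); print('top ring',len(L),(L.min(0)+L.max(0))/2,L.mean(0))
E
```

```text
time_s: 13.25
tcp_pos: [0.5383, -0.1392, 0.2817]
ee_rot: [[-0.97, -0.243, 0.011], [-0.243, 0.97, 0.0], [-0.01, -0.003, -1.0]]
wrist_force: [0.9, 0.1, -3.7]
gripper_width: 0.289
gripper_force: 30.0
t 13.25 d [0.0046 0.0013 0.2067] r [-0.148   0.5974  0.0752] rows 4.134334372008834 0.07218351703111134 J [  2.2139  12.866   -4.1216   0.0236 -72.3973 -78.1458] tcp [ 0.5383 -0.1392  0.2817] F [ 0.8717  0.0728 -3.7039] g 0.2892933115338874 29.990742593072355
ring 571 [0.6887 0.2016 0.0667] [0.6851 0.1949 0.0413] [ 0.1277 -0.7056  0.697 ] std 0.01643381456426749 45.81449698318269 100.2568799083743
top ring 15 [0.6194 0.2556 0.1241] [0.6212 0.2481 0.1273]
```

```bash
python3 - <<'E'
from h import *
for nm,rg in (('side',(178,215,235,280)),('top',(190,222,172,205))):
    c=load(nm); C0=np.array([.604,.257,.12]); L=[];U=[]
    u0,u1,v0,v1=rg
    for v in range(v0,v1):
        for u in range(u0,u1):
            px=c['pixels'][v,u].astype(int)
            if c['z_map'][v,u]>0:
                p=pt(c,u,v); 
                if np.linalg.norm(p-C0)<.034: L.append(p);U.append((u,v,px.mean(),px.max()-px.min()))
    L=np.array(L);U=np.array(U);n=np.array([-.555,-.145,.819])
    for _ in range(6):
        r=(L-np.median(L,0))@n; k=abs(r-np.median(r))<.006; Q=L[k]; ce=Q.mean(0); n=np.linalg.svd(Q-ce)[2][2]; n*=np.sign(n[2])
    print(nm,len(L),len(Q),ce,(Q.min(0)+Q.max(0))/2,n,((Q-ce)@n).std(),'tilt',np.degrees(np.arccos(n[2])),'az',np.degrees(np.arctan2(-n[1],-n[0])),'off',(C0-ce)@n)
    # ellipse of bright ring
    g=c['pixels'].min(2)[v0:v1,u0:u1]; g=cv2.resize(g,None,fx=8,fy=8,interpolation=cv2.INTER_CUBIC)
    m=(g>140).astype(np.uint8); cs,_=cv2.findContours(m,cv2.RETR_EXTERNAL,cv2.CHAIN_APPROX_NONE); cs=max(cs,key=cv2.contourArea); e=cv2.fitEllipse(cs); print(e,cv2.contourArea(cs))
    u,v=u0+(e[0][0]+.5)/8-.5,v0+(e[0][1]+.5)/8-.5; print('ellipse px',u,v,'->',pt(c,u,v,.12))
    # foot plate edges: dark points 8..16mm
    F=cloud(c,150 if nm=='side' else 185,240 if nm=='side' else 235,225 if nm=='side' else 165,310 if nm=='side' else 215,.009,.016,False); F=F[np.linalg.norm(F[:,:2]-[.6,.25],axis=1)<.12]; print('foot',rect(F))
E
```

```text
side 413 389 [0.6021 0.2573 0.1194] [0.604  0.2556 0.1177] [-0.5572 -0.1286  0.8203] 0.002601898800484519 tilt 34.8814340817729 az 12.991924225399204 off -0.0005566626836522373
((165.5928955078125, 110.18490600585938), (257.9039306640625, 343.7261047363281), 122.51847076416016) 48438.5
ellipse px 198.26161193847656 248.33561325073242 -> [0.6008 0.2415 0.12  ]
foot (862, array([0.6011, 0.2592, 0.0128]), 'c', 610.2897338867188, 256.65240478515625, 'size', 111.77481079101562, 92.21440887451172, 'ang', 14.810644149780273)
top 254 232 [0.6058 0.2561 0.1205] [0.6062 0.2564 0.1197] [-0.5107 -0.1666  0.8435] 0.0029032917678835216 tilt 32.490613845445566 az 18.06294727790965 off 0.00029258181842762085
((130.02197265625, 113.52266693115234), (92.9974594116211, 113.60554504394531), 95.9170150756836) 1820.5
ellipse px 205.81524658203125 185.75283336639404 -> [0.6104 0.2551 0.12  ]
foot (322, array([0.597 , 0.2475, 0.0123]), 'c', 606.4798583984375, 263.3660583496094, 'size', 124.12957763671875, 115.93429565429688, 'ang', 26.298805236816406)
```

```bash
cat >> h.py <<'E'
LENS=np.array([.604,.2562,.120]); a_=np.radians(14.8); t_=np.radians(35)
N=np.array([-np.sin(t_)*np.cos(a_),-np.sin(t_)*np.sin(a_),np.cos(t_)])
Y=np.array([-np.sin(a_),np.cos(a_),0]); RF=np.c_[np.cross(Y,-N),Y,-N]
def tgt(d): return LENS+N*(d+.0553)
E
python3 -m handwheel '[[0,0,0,0,0,0,0],[0,0,0,0,0,0,0]]' | tail -1
python3 -c "
from h import *
print(tgt(.15),tgt(.1)); go(tgt(.15),RF)"
```

```text
gripper_force: 30.0
[0.4902 0.2261 0.2882] [0.5179 0.2334 0.2472]
t 13.55 d [-0.0453  0.3646 -0.0145] r [ -0.0385 -35.3411  -0.8088] rows 7.354232938150997 4.115292560796687 J [  2.2141  13.2958  -4.782   -0.1327 -72.2991 -78.1439] tcp [ 0.5345 -0.1386  0.2727] F [-0.1279 -0.1863 -5.5326] g 0.2939597471154626 29.99074010644108
```

```bash
python3 -m handwheel '[[0,-0.003,0.03,-0.014,0,-2,0],[0,-0.01,0.08,-0.014,0,-6,0],[0,-0.015,0.13,-0.014,0,-11,0],[0,-0.02,0.18,-0.014,0,-16,0],[0,-0.027,0.23,-0.014,0,-22,0],[0,-0.035,0.28,-0.014,0,-28,0],[0,-0.04,0.32,-0.014,0,-32,-0.5],[0,-0.045,0.35,-0.014,0,-35,-0.8]]'
python3 -m handwheel '[[0,0,0.01,0,0,0,0],[0,0,0.015,0,0,0,0],[0,0,0.015,0,0,0,0],[0,0,0.015,0,0,0,0],[0,0,0.015,0,0,0,0]]'
python3 -c "
from h import *
print(tgt(.15),tgt(.1)); go(tgt(.15),RF)"
```

```text
time_s: 14.35
tcp_pos: [0.4962, 0.1979, 0.2887]
ee_rot: [[-0.803, -0.249, 0.541], [-0.212, 0.968, 0.132], [-0.557, -0.009, -0.83]]
wrist_force: [1.8, -1.5, -3.4]
gripper_width: 0.289
gripper_force: 30.0
time_s: 14.85
tcp_pos: [0.4952, 0.2107, 0.2907]
ee_rot: [[-0.803, -0.246, 0.543], [-0.208, 0.969, 0.131], [-0.558, -0.008, -0.83]]
wrist_force: [-0.6, -0.2, -5.8]
gripper_width: 0.292
gripper_force: 30.0
[0.4902 0.2261 0.2882] [0.5179 0.2334 0.2472]
t 14.85 d [0.0023 0.0162 0.0014] r [-0.678  -1.0583 -0.2179] rows 0.3279396691403808 0.14850134630911613 J [  46.7625   -4.6732  -42.6197   39.7977  -28.5131 -153.8966] tcp [0.4952 0.2107 0.2907] F [-0.6197 -0.1514 -5.805 ] g 0.2915489072929079 29.991112165153027
```

```bash
python3 -m handwheel '[[0,0.001,0.008,0.0,-0.3,-0.5,-0.1],[0,0.0023,0.016,0.0014,-0.7,-1.0,-0.2],[0,0.0023,0.016,0.0014,-0.7,-1.0,-0.2],[0,0.0023,0.016,0.0014,-0.7,-1.0,-0.2],[0,0.0023,0.016,0.0014,-0.7,-1.0,-0.2],[0,0.0023,0.016,0.0014,-0.7,-1.0,-0.2]]' | tail -1
python3 - <<'E'
from h import *
go(tgt(.15),RF); go(tgt(.1),RF)
s=cap('side');t=cap('top');w=cap('wrist')
cv2.imwrite('pics/s5.png',cv2.resize(s['pixels'][130:300,110:310],(800,680),interpolation=cv2.INTER_CUBIC)[:600,:,::-1])
E
```

```text
gripper_force: 30.0
t 15.45 d [ 0.0002 -0.0003  0.0002] r [ 0.0642 -0.0208  0.0232] rows 0.008315182029929622 0.008309573502726488 J [  47.7305   -4.6515  -44.3374   43.8984  -26.622  -158.6251] tcp [0.4901 0.2264 0.2885] F [ 0.2283  0.2479 -5.4594] g 0.2903728000380601 29.99092728830874
t 15.45 d [ 0.0002 -0.0004  0.0502] r [ 0.0642 -0.0208  0.0232] rows 1.0044343264090945 0.008309573502726488 J [  47.7305   -4.6515  -44.3374   43.8984  -26.622  -158.6251] tcp [0.4901 0.2264 0.2885] F [ 0.2283  0.2479 -5.4594] g 0.2903728000380601 29.99092728830874
```

View pics/s5.png

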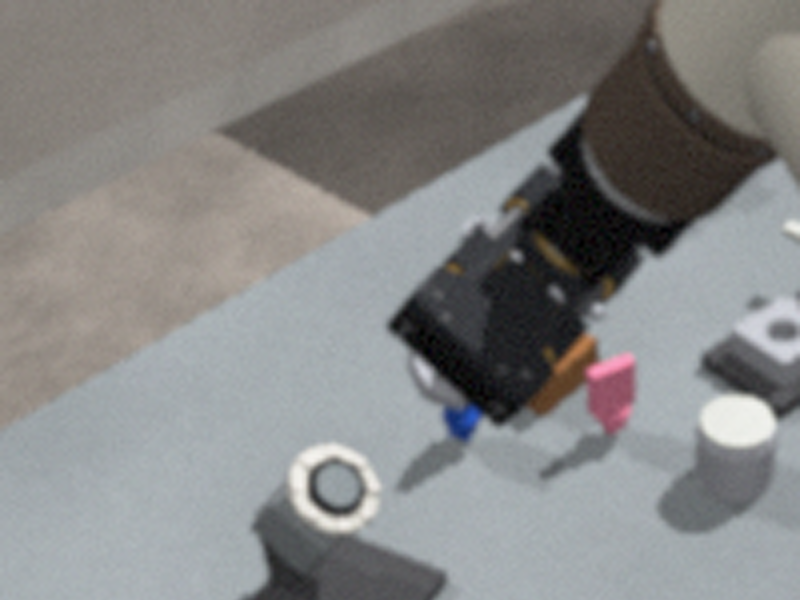

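The side view shows the ring light centred at crop (335,488), the bore empty at (783,328), and the gripper holding the shaft with its flange edge at (428,378). From here I'll check numerically.

```bash
python3 - <<'E'
from h import *
s=load('side');t=load('top');w=load('wrist')
print('side lens',pt(s,110+335.5/4-.4,130+488/4-.4,.12))
def allpts(c,wr):
    H,W=c['z_map'].shape; v,u=np.mgrid[:H,:W].astype(float);K=c['K'];x=(u-K[0,2])/K[0,0];y=(v-K[1,2])/K[1,1]
    if wr: r=np.hypot(x,y)+1e-9;k=np.tan(np.minimum(r,1.5))/r;x=x*k;y=y*k
    z=c['z_map'];P=np.stack([x*z,-y*z,-z],-1)@c['world_from_camera'][:3,:3].T+c['world_from_camera'][:3,3];P[z<=0]=9;return P
for nm,c in(('side',s),('top',t),('wrist',w)):
    P=allpts(c,nm=='wrist'); px=c['pixels'].astype(int)
    q=P-LENS; ax=q@N; e=np.cross(Y,N); a=q@Y; b=q@e; rad=np.hypot(a,b)
    m=(abs(ax)<.008)&(rad<.04)&(px.min(2)>130)
    if m.sum()>20:
        A=P[m]; n=np.linalg.svd(A-A.mean(0))[2][2];n*=np.sign(n[2])
        # circle fit of bright annulus outer: centre by bbox in lens plane
        print(nm,'ring',m.sum(),'ax',ax[m].mean(),'tilt',np.degrees(np.arccos(n[2])),'az',np.degrees(np.arctan2(-n[1],-n[0])),'a',np.percentile(a[m],[1,99]),'b',np.percentile(b[m],[1,99]), cv2.minEnclosingCircle((np.c_[a[m],b[m]]*1000).astype(np.float32)))
    for lo,hi,R in((.14,.167,.018),(.167,.184,.029)):
        m=(ax>lo)&(ax<hi)&(rad<R)
        if m.sum()>3:
            v,u=np.where(m);print(nm,'part',lo,m.sum(),'ax',ax[m].min(),ax[m].max(),'a',a[m].min(),a[m].max(),'b',b[m].min(),b[m].max(),'rad',rad[m].max(),'px',u.mean(),v.mean())
E
```

```text
side lens [0.601  0.2574 0.12  ]
side ring 314 ax -3.027449290403958e-05 tilt 34.74391012137343 az 11.909861381532375 a [-0.029   0.0286] b [-0.0309  0.0271] ((-1.1690541505813599, -1.4017215967178345), 30.945491790771484)
side part 0.167 92 ax 0.1723075726456652 0.18357218616847187 a 0.009739771754569434 0.024707608638118515 b -0.02258052223474238 0.020463661848297964 rad 0.025334339840326105 px 218.16304347826087 225.34782608695653
top ring 86 ax -0.001934234439570631 tilt 36.16858525640791 az 14.534151897887865 a [-0.0273  0.0285] b [-0.0286  0.0282] ((0.740540623664856, -0.2361954003572464), 29.99439239501953)
top part 0.167 104 ax 0.1688615605935619 0.18386010771776962 a -0.024783193835164523 0.023011038005724745 b -0.01050252588770374 0.02401452984068633 rad 0.025846618786952512 px 203.81730769230768 207.68269230769232
wrist ring 1476 ax -0.001239474981528377 tilt 37.959492354973385 az 15.25978606985227 a [-0.0288  0.0295] b [-0.0301  0.0173] ((0.4757033884525299, -0.46008211374282837), 31.13192367553711)
wrist part 0.167 2104 ax 0.17037402073023433 0.18399390909810615 a -0.02367130169303749 0.025019945073976365 b -0.025187987563082586 0.006304541160112417 rad 0.02578390215398511 px 275.78897338403044 215.43488593155894
```

```bash
python3 -m handwheel '[[0,0,0,0.01,0,0,0],[0,0,0,0.022,0,0,0],[0,0,0,0.034,0,0,0],[0,0,0,0.044,0,0,0],[0,0,0,0.0505,0,0,0],[0,0,0,0.0505,0,0,0],[0,0,0,0.0505,0,0,0],[0,0,0,0.0505,0,0,0]]'
python3 - <<'E'
from h import *
go(tgt(.1),RF); w=cap('wrist')
H,W=w['z_map'].shape; v,u=np.mgrid[:H,:W].astype(float);K=w['K'];x=(u-K[0,2])/K[0,0];y=(v-K[1,2])/K[1,1];r=np.hypot(x,y)+1e-9;k=np.tan(np.minimum(r,1.5))/r
z=w['z_map'];P=np.stack([x*k*z,-y*k*z,-z],-1)@w['world_from_camera'][:3,:3].T+w['world_from_camera'][:3,3]
q=P-LENS;ax=q@N;e=np.cross(Y,N);a=q@Y;b=q@e;rad=np.hypot(a,b)
m=(ax>.118)&(ax<.137)&(rad<.03)&(z>0);print(m.sum(),np.percentile(ax[m],[1,50,99]),a[m].min(),a[m].max(),b[m].min(),b[m].max())
m&=(abs(ax-.13)<.003)&(rad>.016)
A=np.c_[a[m],b[m],np.ones(m.sum())];print('back face tilt deg (a,b), ax0',np.degrees((f:=np.linalg.lstsq(A,ax[m],rcond=None)[0])[:2]),f[2],m.sum())
m=(abs(ax)<.008)&(rad<.04)&(w['pixels'].min(2)>130)&(z>0);print('ring',m.sum(),ax[m].mean(),np.percentile(a[m],[1,99]),np.percentile(b[m],[1,99]))
E
```

```text
time_s: 16.4
tcp_pos: [0.5179, 0.2344, 0.2474]
ee_rot: [[-0.792, -0.257, 0.554], [-0.21, 0.966, 0.148], [-0.574, 0.001, -0.819]]
wrist_force: [1.0, 0.4, -4.5]
gripper_width: 0.294
gripper_force: 30.0
t 16.4 d [ 0.0003 -0.0009  0.    ] r [0.1098 0.019  0.0631] rows 0.019675567287926857 0.014904184380477197 J [  40.6162    0.6477  -48.087    58.644   -16.8952 -169.0489] tcp [0.5179 0.2344 0.2474] F [ 1.022   0.3548 -4.5386] g 0.29378566172497617 29.990930361673236
2172 [0.1219 0.1298 0.136 ] -0.02319754717297478 0.025589561503046036 -0.024929860952775804 0.006031936072642035
back face tilt deg (a,b), ax0 [-0.0977  0.0271] 0.12973040553337017 1497
ring 1527 -0.0014874801484089945 [-0.0284  0.0299] [-0.0302  0.0107]
```

```bash
python3 -m handwheel '[[0,0,-0.0003,0,0,0,0],[0,0,-0.0003,0,0,0,0],[0,0,-0.0003,0,0,0,0],[0,0,-0.0003,0,0,0,0],[0,0,-0.0003,0,0,0,0],[0,0,-0.0003,0,0,0,0],[0,0,-0.0003,0,0,0,0],[0,0,-0.0003,0,0,0,0]]' | head -2
python3 - <<'E'
from h import *
go(tgt(.1),RF); print(np.abs(sensors.sense()['joint_velocities']).max())
E
```

```text
time_s: 17.25
tcp_pos: [0.5179, 0.2338, 0.2468]
t 17.25 d [-0.0001 -0.0003 -0.0004] r [ 0.072  -0.0377  0.0595] rows 0.010991561263982179 0.011726099931187978 J [  40.5497    0.6777  -48.1307   58.6595  -16.8672 -169.0312] tcp [0.5179 0.2338 0.2468] F [ 0.3489 -0.4848 -4.1466] g 0.29514879816129774 29.990862300619483
0.0806044439422149
```

Settled within 0.5 mm and 0.1°; handing in.

```bash
python3 -c "
from station import workorder
print(workorder.finish_job())"
```

```text
the job is handed in; nothing more can be done
None
```

I handed the job in at about 17 s: the clamp is turned about 80° to its stop and the key stands in the socket. The shaft is held still with its spigot end facing the lens, measured about 100 mm away and centred to roughly 1 mm; the hand-in returned no verdict.

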